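# Dock the telescoping scraper and hold its handle drawn out

## Robot

A 6-joint arm with a two-finger parallel gripper is mounted at the origin on the work surface. World frame = base frame: x ahead of the robot, y to its left, z up, the work surface at z = 0. Lengths are in mm, angles in degrees, forces in N, time in s.
With the tool pointing down it reaches from about 300 to 850 mm from the base axis. Payload 4.2 kg.
Tool frame: the origin (TCP) lies at the centre of the arm's flange, where the gripper is bolted on; the fingertips stand 191 mm ahead of it and the grasp point (between the pads) lies 172 mm ahead of it; z points along the fingers, y is the direction in which the jaws open and shut (so a half turn about z gives the same grasp; the last joint's range is limited). The gripper opens to 91 mm and grips with 3 to 60 N. Pads are 32 mm wide; open, the fingers measure 118 mm over their backs; the gripper's body (76 mm by 178 mm) begins 60 mm behind the grasp point.
Start: joints at [66.921, 18.312, 89.639, -0, 72.044, -1.146], TCP at [214.77, 533.382, 404.776] pointing down, gripper open.
Joint ranges: [-177.97, 177.97], [-48.28, 115.42], [12.27, 149.76], [-77.06, 257.06], [2.81, 150.46], [-146.56, 146.56]. Speed limits (degrees/s): [147.25, 147.25, 180, 180, 180, 180].

## Interface

Orientations are given as [roll, pitch, yaw] about the fixed x, y, z axes, in that order (R = Rz(yaw) Ry(pitch) Rx(roll)).
In Python, from workcell import status, vision, ticket gives the robot as it stands.
- The arm moves only by the shell command python3 -m jog 'ROWS' [FORCE]. ROWS is JSON, a list of rows, each a list of 7 numbers: the finger opening in m, from 0 to 0.0912, then the shift along the tool's x, y, z in m, then the turn, a rotation vector about the tool's x, y, z in rad. A call has 1 to 12 rows; each row shifts and turns the commanded pose from where the row before left it, along the tool's axes as they then stand; what a row does not reach is not made up. A row lasts 1/8 s, in which the tool goes at most 62.5 mm and 10.7 degrees, less where a joint would pass 70% of its speed; a pose out of reach is approached as far as the arm can. A call with a gripper value outside its range is refused whole. The fingers move at their own pace and stop on an object; FORCE is the grip in N (left out, the last holds). Time passes only in rows, so rows that do not move let the fingers close. It gives the time, the measured TCP pose, the force and the opening at its end, in the units of the state.
- status.state(): the state, without advancing time (a new reading comes with each control period).
- vision.grab_frame(name): name is "scene" or "top" or "wrist"; returns a dict with "color" (420x560x3 uint8, blue, green, red), "depth" (420x560 float32, mm along the optical axis (not along the pixel's ray), 0 where there is no reading), "fov_y" (degrees; the focal length in pixels is half the picture's height over the tangent of half this angle, whatever the lens; pixels are square), "cx", "cy" (the principal point, pixels), "pose" (4x4, takes a point from camera to world coordinates). Camera axes: x right, y down, z forward; pixel columns grow to the right and rows downward; lengths in mm; the calibration is good to about 2 mm. A picture is of the moment at which its call begins.
- ticket.job_done(): hands the job in, once; it reports no verdict.
Trained networks look in the newest picture that a camera, given by its name, has taken for a name from the list of things; names that differ only in an ending like _2 or _b are one class to them, and where a whole thing is asked for, a point or a joint stands for the part that bears it (a point fixed in the world has none). Each returns a list of dicts, best first, with "p" (0 to 1); they miss things now and then, are a little off and sometimes report something else, mostly with a low value. They report only what shows in the picture. A call takes as long as a camera call. They do not tell look-alikes from the thing itself.
- vision.find_in(camera, label): "location" ([x, y, z] in mm, in world coordinates, good to about 4 mm: the middle of the surface that is visible of it).
- vision.silhouettes(camera, label): "pixels" (420x560 bool, what is visible of it).
The state is a dict: "time_s": time; "qpos": joint angles; "qvel": joint speeds; "effort": joint torques, N m; "ee_pos": TCP position; "ee_rot": TCP orientation; "force": force on the tool from outside, world axes, zero at the start; "torque": the same for the moment, N m; "gripper_width": finger opening in mm.
Only numpy, scipy, OpenCV 4.12 (cv2) and the standard library are available. Lean on these libraries where they do the work, as an engineer would, in place of code of your own. Each camera call takes 0.05 s, during which the arm holds its last target.

## Task

Set the telescoping crate scraper into the green dock on the bench, its blade edgewise down into the slot until it is fully home and the foot stands on the board. Then press in the red button on the handle and, keeping it pressed, pull the handle straight out past the first stop to the second stop, the end of its travel, with the blade staying in the slot; finish while still gripping it there, because a spring draws the handle back when it is let go. Leave the tray, the bottle, the yellow block and the tape roll where they are.

Things in the scene. Friction and masses are not known exactly. Their poses are not given: they have to be found in the camera images.
- scraper: Loose scraper, 0.48 kg, standing level on blade and foot. Origin: middle of the blade's lower edge; x runs along the tube to the black handle, z up. Steel blade, square to the tube: 6 mm (x) by 90 (y) by 75 high. Square aluminium tube 26 x 26 mm, to x = 125 mm, axis at z = 45 mm. Blue foot 60 mm wide (y) below it at x = 106 to 116 mm, down to z = 0. The handle comes out of the tube's far end
- tube_mid (a point): point on the axis of the scraper's tube (26 mm square), 62 mm from the blade, 45 mm above the blade's lower edge, near the centre of mass: the place to grasp the whole tool, from above, fingers closing across the tube (y); bare tube from x = 20 to 106 mm. Axes as scraper
- grip (a point): centre of the handle's black head, 60 mm long (x), 30 wide (y), 30 high; 157 mm from the blade with the handle in, 45 mm above the blade's lower edge; moves with the handle. On its +y side the red button, 30 long x 22 high, stands 8 mm proud, centred: 38 mm across with the head; a pinch from above across y presses it. Axes as scraper
- handle (a joint): how far the handle is drawn out, m: 0 in, 0.085 at the second stop (end of travel). With the button out a catch blocks it at 0.0015 and at the first stop, 0.040. A spring draws it in with 1.5 N (at 0) to 4 N (at 0.085); let go beyond the first stop it runs back to about 0.052. On the inner tube a yellow band shows at the first stop, a red one at the second
- button (a joint): how far the red button is pressed in, m: 0 out, 0.006 fully in; it takes 2 N to start and 6.5 N fully in, and frees the catch beyond 0.0045. It springs out when let go. A grip of about 20 N holds it in
- slot (a point): middle of the slot's floor in the fixed green dock, 8 mm above the bench. x points to the side where tube and handle must lie. Slot 11 mm wide (x), 98 long (y), between jaws 36 mm high, top 8 mm flared at 45 degrees, ends closed (28 mm high). The +x jaw has a 40 mm gap in its middle for the tube. Board at floor level: x -40 to 140 mm, 120 mm wide; the foot stands on it
- tray: bystander: loose orange tray 120 x 200 x 45 mm with two sweet potatoes, origin at the centre of its underside
- spray: bystander: loose clear bottle with white cap, 64 mm across, 150 mm high, origin at the centre of its underside
- sponge_block: bystander: loose yellow block 110 x 70 x 40 mm, origin at the centre of its underside
- tape: bystander: loose paper tape roll lying flat, 100 mm across, 45 mm high, origin at the centre of its underside
Things that resemble listed ones, but are neither listed nor needed, are in the scene too. Leave any purple look-alike of the scraper alone.

How it is judged (in metres and radians):
On the way, in this order (a step that is already met when the one before it is completed fails the run):
1. the scraper's blade is fully home in the dock's slot, the handle still in and the button out (z of scraper in the frame of slot below 0.006 m and x of scraper in the frame of slot between -0.007 and 0.007 m and y of scraper in the frame of slot between -0.009 and 0.009 m and angle between the x axis of scraper and the x axis of slot, either way round below 0.12 rad and angle between scraper's own z axis and vertical below 0.12 rad and value of joint button below 0.003 m and value of joint handle below 0.01 m), for 0.3 s.
2. the button is pressed in with the blade in the slot and the handle still in (z of scraper in the frame of slot below 0.006 m and x of scraper in the frame of slot between -0.007 and 0.007 m and y of scraper in the frame of slot between -0.009 and 0.009 m and angle between the x axis of scraper and the x axis of slot, either way round below 0.12 rad and angle between scraper's own z axis and vertical below 0.12 rad and value of joint button above 0.0045 m and value of joint handle below 0.02 m), for 0.05 s.
At the end, for the whole second after the job is handed in: Handle drawn out at least 79 of 85 mm and still (under 10 mm/s), gripped by the fingers (over 2 N); blade home in the slot: lower edge within 6 mm of its floor, 7 mm across and 9 mm along from its middle, turned and tilted under 0.12 rad (z of scraper in the frame of slot below 0.006 m and x of scraper in the frame of slot between -0.007 and 0.007 m and y of scraper in the frame of slot between -0.009 and 0.009 m and angle between the x axis of scraper and the x axis of slot, either way round below 0.12 rad and angle between scraper's own z axis and vertical below 0.12 rad and value of joint handle above 0.079 m and contact force between the fingers and scraper above 2 N and velocity of joint handle between -0.01 and 0.01 m/s); the arm keeps its last pose, push and grip.
It fails at once if the tray of sweet potatoes is shifted more than 30 mm (distance of tray from where it was at the start of the episode above 0.03 m).
It fails at once if the yellow block is shifted more than 30 mm (distance of sponge_block from where it was at the start of the episode above 0.03 m).
It fails at once if the tape roll is shifted more than 30 mm (distance of tape from where it was at the start of the episode above 0.03 m).
It fails at once if the spray bottle is shifted more than 30 mm or tipped over (distance of spray from where it was at the start of the episode above 0.03 m or angle between spray's own z axis and vertical above 0.5 rad).
It fails at once if the handle is drawn out while the blade is out of the slot (value of joint handle above 0.03 m and (horizontal distance between scraper and slot above 0.03 m or z of scraper in the frame of slot above 0.025 m)).
It also fails if it takes over 54 s, if anything falls off the work surface, if the arm or the gripper's body presses on something with over 40 N, if the wrist force passes 120 N, or if a joint passes its speed limit or range.

## Working session

There is one attempt and no reset: what is moved stays moved. The work goes in short steps, Python scripts to look and compute and a shell command to move; the robot and the scene stay as the last step left them, time stands still between calls to the robot, and variables do not carry over. Pictures are saved under pics/ and viewed, and the job is handed in when it is done.

```bash
mkdir -p pics; ls
python3 - <<'E'
from workcell import status, vision
import cv2
s=status.state();print(s)
for n in("scene","top","wrist"):
    f=vision.grab_frame(n);cv2.imwrite(f"pics/{n}0.png",f["color"]);print(n,f["fov_y"],f["cx"],f["cy"],f["pose"].round(3).tolist() if hasattr(f["pose"],'round') else f["pose"])
    for l in("scraper","slot","grip","tray","spray","sponge_block","tape","tube_mid"):
        try:print(l,[(d["p"],[round(v) for v in d["location"]]) for d in vision.find_in(n,l)])
        except Exception as e:print(l,e)
E
```

```text
pics
{'time_s': 0.0, 'qpos': array([ 6.69202211e+01,  1.83505073e+01,  8.97081897e+01, -1.46261979e-03,
        7.20440789e+01, -1.14724881e+00]), 'qvel': array([ 0.00247692,  0.0505236 , -0.08996027, -0.06684028, -0.05343684,
       -0.04264909]), 'effort': array([-2.51112215e-04, -4.12479579e+01, -2.31978858e+01,  7.26515288e-02,
        4.56007209e-02, -1.33144581e-04]), 'ee_pos': array([214.71431235, 533.21019033, 403.91926566]), 'ee_rot': array([-1.79897217e+02, -6.67479340e-04,  1.58067921e+02]), 'force': array([-0.38235057,  0.1084786 , -0.14044121]), 'torque': array([-0.0115936 , -0.00290696, -0.03070908]), 'gripper_width': 91.19614847955802}
scene 51.311836460886745 283.1913059134596 208.52656299365776 [[-0.762, 0.485, -0.429, 967.882], [0.647, 0.551, -0.527, 516.749], [-0.019, -0.679, -0.734, 801.093], [0.0, 0.0, 0.0, 1.0]]
scraper [(0.97, [336, 236, 57]), (0.94, [547, 329, 58]), (0.59, [338, -126, 57])]
slot [(0.75, [548, -157, 7])]
grip [(0.71, [425, 211, 59]), (0.6, [260, -91, 60]), (0.56, [547, 393, 58])]
tray [(0.8, [757, -221, 38])]
spray [(0.97, [774, 261, 96])]
spon
[... 370 characters left out ...]
 [344, 223, 61]), (0.76, [313, -125, 59]), (0.6, [540, -155, 7])]
slot [(0.59, [542, -155, 8])]
grip [(0.9, [531, 390, 63]), (0.88, [262, -102, 59]), (0.87, [420, 203, 63])]
tray [(0.93, [755, -245, 40])]
spray [(0.88, [749, 238, 104])]
sponge_block [(0.88, [754, 17, 38]), (0.75, [540, -154, 6]), (0.56, [536, 319, 56])]
tape [(0.69, [451, -362, 45])]
tube_mid [(0.71, [344, 223, 56]), (0.69, [536, 317, 53]), (0.66, [318, -120, 57])]
wrist 68.06890345182615 284.41700258936777 209.01216653207234 [[0.373, 0.897, 0.236, 148.193], [0.928, -0.361, -0.096, 560.203], [-0.001, 0.255, -0.967, 385.185], [0.0, 0.0, 0.0, 1.0]]
scraper []
slot []
grip []
tray []
spray []
sponge_block []
tape []
tube_mid []
```

View pics/scene0.png

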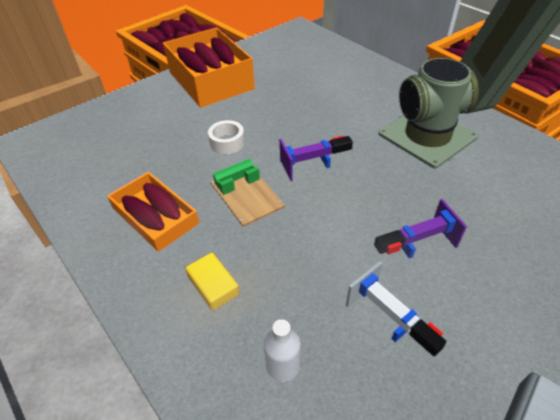

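View pics/top0.png

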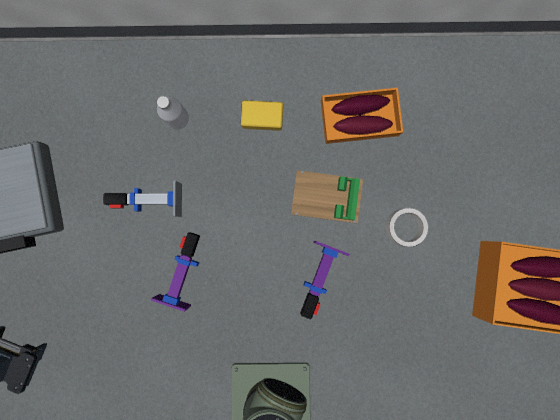

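View pics/wrist0.png

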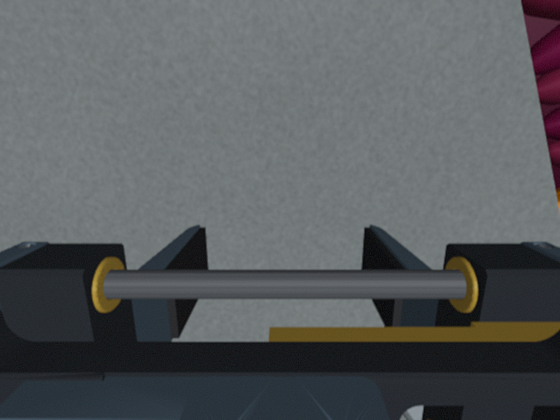

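```bash
cat > h.py <<'E'
import numpy as np, cv2
from workcell import status, vision
def cloud(f):
    d=f["depth"].astype(float);h,w=d.shape
    fl=h/2/np.tan(np.radians(f["fov_y"]/2))
    v,u=np.mgrid[:h,:w]
    P=np.stack([(u-f["cx"])/fl*d,(v-f["cy"])/fl*d,d],-1)
    T=np.array(f["pose"]);W=P@T[:3,:3].T+T[:3,3]
    W[d<=0]=np.nan
    return W
def rect(p):
    r=cv2.minAreaRect(p[:,:2].astype(np.float32)); return [np.round(r[0],1).tolist(),np.round(r[1],1).tolist(),round(r[2],1)]
def pca(p):
    c=p[:,:2].mean(0);u,s,v=np.linalg.svd(p[:,:2]-c,full_matrices=False);return np.degrees(np.arctan2(v[0,1],v[0,0]))
def masks(f,W):
    hsv=cv2.cvtColor(f["color"],cv2.COLOR_BGR2HSV);H,S,V=[hsv[...,i].astype(int) for i in range(3)]
    x,y,z=W[...,0],W[...,1],W[...,2]
    m={}
    m["green"]=(H>50)&(H<75)&(S>130)&(abs(x-545)<150)&(abs(y+157)<150)
    m["board"]=(H>8)&(H<24)&(S>60)&(S<190)&(abs(x-545)<150)&(abs(y+100)<150)&(z<20)
    n=(abs(x-545)<90)&(y>200)&(y<460)
    m["high"]=n&(z>20)
    m["blade"]=n&(z>65)&(z<90)
    m["tube"]=n&(z>52)&(z<64)
    m["blue"]=n&(H>105)&(H<120)&(S>150)&(z>10)
    m["red"]=n&((H<6)|(H>174))&(S>150)&(z>20)
    m["black"]=n&(V<60)&(z>20)
    return m
def rep(name):
    f=vision.grab_frame(name);W=cloud(f)
    for k,mm in masks(f,W).items():
        p=W[mm];p=p[~np.isnan(p).any(1)]
        if len(p)<6: print(name,k,len(p));continue
        print(name,k,len(p),"mean",p.mean(0).round(1),"rect",rect(p),"pca",round(pca(p),1),"z5/50/95",np.percentile(p[:,2],[5,50,95]).round(1))
    return f,W
E
python3 - <<'E'
from h import *
for n in("top","scene"): rep(n)
E
```

```text
top green 547 mean [ 532.1 -209.    41.7] rect [[532.5, -205.6], [50.5, 106.4], 81.8] pca 172.1 z5/50/95 [33.  42.7 47.2]
top board 2292 mean [ 544.1 -140.     8.1] rect [[591.1, -164.3], [180.1, 224.9], 81.9] pca 89.2 z5/50/95 [ 4.4  8.1 12. ]
top high 1165 mean [533.6 316.2  56.6] rect [[535.1, 328.9], [190.2, 89.6], 89.3] pca 90.1 z5/50/95 [31.4 58.5 73.4]
top blade 181 mean [533.9 245.   71.2] rect [[534.4, 318.4], [168.1, 86.6], 89.8] pca 171.6 z5/50/95 [65.6 71.5 77.4]
top tube 762 mean [534.1 341.6  58.4] rect [[534.4, 329.1], [189.8, 89.6], 89.7] pca 90.3 z5/50/95 [54.3 58.5 62.7]
top blue 189 mean [534.5 311.3  51.9] rect [[535.7, 298.6], [110.9, 58.4], 89.7] pca -90.9 z5/50/95 [16.7 62.2 68.8]
top red 57 mean [518.1 391.8  54.9] rect [[521.5, 385.8], [18.3, 47.2], 23.9] pca -84.7 z5/50/95 [45.3 56.  59.3]
top black 321 mean [534.6 365.3  56.4] rect [[535.6, 329.0], [189.5, 85.1], 89.5] pca 86.8 z5/50/95 [34.5 58.9 62.7]
scene green 793 mean [ 535.6 -203.4   37. ] rect [[533.2, -204.4], [53.7, 108.1], 81.8] pca -7.9 z5/50/95 [17.9 39.5 47.2]
scene board 1826 mean [ 549.2 -127.9    9.6] rect [[586.1, -158.6], [174.6, 213.0], 81.8] pca 117.4 z5/50/95 [ 5.7  9.9 12.3]
scene high 2534 mean [541.4 324.3  56.2] rect [[535.6, 329.7], [191.2, 92.0], 89.8] pca 90.9 z5/50/95 [34.3 59.2 74.6]
scene blade 355 mean [537.3 248.4  71.6] rect [[551.5, 302.3], [158.3, 89.1], 75.3] pca 91.5 z5/50/95 [65.8 70.1 77.7]
scene tube 1462 mean [537.7 343.2  59.4] rect [[543.2, 331.1], [187.6, 90.4], 85.3] pca 91.0 z5/50/95 [54.  59.7 62.9]
scene blue 370 mean [545.4 301.1  53.4] rect [[541.9, 298.3], [113.3, 45.8], 87.7] pca 85.3 z5/50/95 [16.9 63.3 69.7]
scene red 76 mean [519.4 395.6  58.1] rect [[520.1, 395.8], [28.5, 12.6], 88.8] pca 88.4 z5/50/95 [55.3 57.6 61.9]
scene black 657 mean [543.  396.7  56.8] rect [[539.0, 395.4], [58.9, 28.2], 89.7] pca 90.0 z5/50/95 [40.4 60.2 63.1]
```

```bash
python3 -m jog '[[0.0912,0,0,0,0,0,0.17],[0.0912,0,0,0,0,0,0.17],[0.0912,0,0,0,0,0,0.17],[0.0912,0,0,0,0,0,0.17],[0.0912,0,0,0,0,0,0.17],[0.0912,0,0,0,0,0,0.17],[0.0912,0,0,0,0,0,0.17],[0.0912,-0.058,0.08,0,0,0,0]]' 40
python3 -m jog '[[0.0912,-0.0293,0.04,0,0,0,0],[0.0912,-0.0293,0.04,0,0,0,0],[0.0912,-0.0293,0.04,0,0,0,0],[0.0912,-0.0293,0.04,0,0,0,0],[0.0912,-0.0293,0.04,0,0,0,0],[0.0912,-0.0293,0.04,0,0,0,0],[0.0912,-0.0293,0.04,0,0,0,0],[0.0912,0,0,0,0,0,0],[0.0912,0,0,0,0,0,0]]'
python3 - <<'E'
from h import *
f,W=rep("wrist");cv2.imwrite("pics/w1.png",f["color"])
f,W=rep("top")
m=(abs(W[...,0]-545)<85)&(abs(W[...,1]+157)<110)&(W[...,2]>3)&(W[...,2]<20)
h=cv2.cvtColor(f["color"],cv2.COLOR_BGR2HSV)[...,0]
m&=(h>8)&(h<24); p=W[m];print("board",len(p),rect(p))
E
```

```text
time_s: 2.45
ee_pos: [263.9, 498.0, 404.6]
ee_rot: [-180.0, -0.1, 90.2]
force: [1.1, 0.1, -0.2]
gripper_width: 91.4
time_s: 3.58
ee_pos: [544.6, 291.0, 404.6]
ee_rot: [-179.9, -0.0, 89.9]
force: [-1.1, 0.0, -0.4]
gripper_width: 91.1
wrist green 0
wrist board 0
wrist high 93577 mean [543.2 316.2 299.8] rect [[543.6, 315.0], [190.0, 150.3], 57.2] pca -1.7 z5/50/95 [ 60.9 317.4 342.1]
wrist blade 1200 mean [536.6 243.1  71.3] rect [[538.1, 292.8], [117.6, 89.8], 87.8] pca -1.2 z5/50/95 [66.5 70.6 76.4]
wrist tube 4890 mean [536.1 346.   59.3] rect [[536.9, 332.4], [184.8, 89.8], 89.7] pca -89.4 z5/50/95 [56.3 59.2 62.7]
wrist blue 1072 mean [535.6 299.5  65.1] rect [[544.4, 305.7], [107.5, 120.0], 30.0] pca -90.2 z5/50/95 [33.1 64.  68.7]
wrist red 282 mean [519.  395.1  56.6] rect [[518.9, 394.9], [29.3, 8.3], 88.7] pca -90.7 z5/50/95 [55.3 56.5 58. ]
wrist black 53577 mean [544.7 317.1 307.9] rect [[539.7, 327.3], [134.8, 168.7], 38.0] pca -2.2 z5/50/95 [234.5 317.4 335.5]
top green 545 mean [ 532.2 -209.1   41.7] rect [[532.6, -205.9], [50.8, 106.3], 81.8] pca 172.4 z5/50/95 [33.1 42.7 46.8]
top board 2290 mean [ 543.9 -139.9    8.2] rect [[591.4, -164.0], [179.8, 225.0], 82.0] pca 86.1 z5/50/95 [ 4.6  8.1 11.9]
top high 10622 mean [532.2 274.3 496.7] rect [[534.3, 288.4], [204.4, 133.2], 20.9] pca 160.4 z5/50/95 [ 63.1 576.3 609.1]
top blade 183 mean [534.1 243.9  71. ] rect [[534.9, 293.9], [120.0, 87.4], 89.5] pca 176.3 z5/50/95 [65.4 70.4 76.7]
top tube 381 mean [534.5 296.3  58.2] rect [[531.5, 296.4], [85.4, 124.3], 0.3] pca 88.9 z5/50/95 [53.9 58.1 62.8]
top blue 138 mean [537.7 291.   80.2] rect [[542.3, 292.8], [86.5, 125.1], 24.2] pca 90.1 z5/50/95 [ 20.2  65.1 303.6]
top red 2
top black 4587 mean [535.4 266.7 484.2] rect [[542.4, 287.4], [189.9, 129.2], 19.5] pca 173.8 z5/50/95 [310.3 547.3 602.5]
board 2263 [[539.5, -157.4], [182.4, 121.4], 81.5]
```

View pics/w1.png

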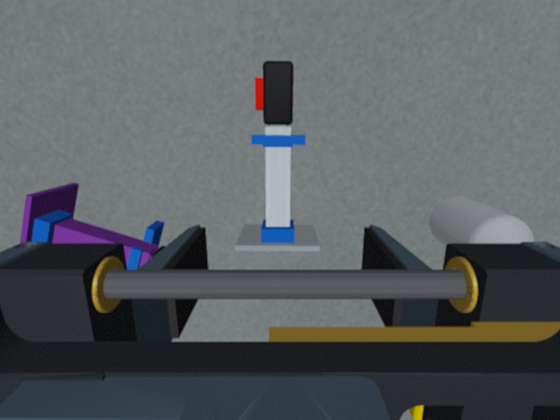

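```bash
python3 -m jog '[[0.0912,0.0087,-0.0086,0.02,0,0,0],[0.0912,0,0,0.04,0,0,0],[0.0912,0,0,0.04,0,0,0],[0.0912,0,0,0.03,0,0,0],[0.0912,0,0,0.025,0,0,0],[0.0912,0,0,0.02,0,0,0],[0.0912,0,0,0.0125,0,0,0],[0.0912,0,0,0,0,0,0],[0.0912,0,0,0,0,0,0]]' 40
python3 -m jog '[[0.015,0,0,0,0,0,0],[0.015,0,0,0,0,0,0],[0.015,0,0,0,0,0,0],[0.015,0,0,0,0,0,0],[0.015,0,0,0,0,0,0],[0.015,0,0,0,0,0,0]]' 40
```

```text
time_s: 4.8
ee_pos: [536.4, 300.1, 218.2]
ee_rot: [179.9, -0.1, 89.9]
force: [-0.3, 0.1, -0.3]
gripper_width: 91.5
time_s: 5.55
ee_pos: [536.3, 299.7, 217.2]
ee_rot: [-180.0, -0.0, 89.9]
force: [-0.8, 1.0, 0.2]
gripper_width: 34.0
```

```bash
python3 -m jog '[[0.015,0,0,0,0,0,0],[0.015,0,0,0,0,0,0],[0.015,0,0,0,0,0,0],[0.015,0,0,0,0,0,0]]' 40
python3 -m jog '[[0.015,0,0,-0.02,0,0,0],[0.015,0,0,-0.04,0,0,0],[0.015,0,0,-0.04,0,0,0],[0.015,0,0,-0.02,0,0,0],[0.015,0,0,0,0,0,0]]' 40
python3 - <<'E'
from h import *
f,W=rep("wrist");cv2.imwrite("pics/w2.png",f["color"])
f,W=rep("scene");cv2.imwrite("pics/s2.png",f["color"])
E
```

```text
time_s: 6.05
ee_pos: [536.4, 299.7, 217.2]
ee_rot: [180.0, -0.0, 89.9]
force: [0.7, 0.2, -0.7]
gripper_width: 25.8
time_s: 6.68
ee_pos: [536.2, 299.7, 337.9]
ee_rot: [179.9, -0.0, 89.9]
force: [-0.5, -0.4, -6.0]
gripper_width: 25.9
wrist green 0
wrist board 0
wrist high 106403 mean [535.2 333.4 238.9] rect [[537.8, 321.5], [143.9, 174.6], 38.2] pca -4.0 z5/50/95 [178.7 249.6 275. ]
wrist blade 0
wrist tube 0
wrist blue 2905 mean [536.3 349.2 172.5] rect [[510.1, 306.7], [99.1, 110.2], 88.6] pca 0.9 z5/50/95 [144.1 183.2 184.6]
wrist red 1550 mean [517.9 395.6 177.1] rect [[517.9, 395.3], [8.6, 30.1], 0.1] pca -90.1 z5/50/95 [175.9 177.2 178.3]
wrist black 58744 mean [539.2 336.3 241.3] rect [[543.4, 351.4], [137.1, 165.3], 78.2] pca -7.6 z5/50/95 [180.5 250.  268.9]
scene green 789 mean [ 535.7 -203.4   37.1] rect [[533.6, -204.8], [54.9, 106.9], 81.6] pca -7.9 z5/50/95 [18.8 39.6 47.5]
scene board 1825 mean [ 549.4 -128.2    9.6] rect [[590.0, -159.2], [176.6, 219.9], 82.0] pca 118.3 z5/50/95 [ 5.7  9.8 12.2]
scene high 19202 mean [550.8 313.2 399.2] rect [[540.0, 313.0], [169.8, 223.8], 0.2] pca 108.9 z5/50/95 [176.5 444.4 546.2]
scene blade 0
scene tube 0
scene blue 245 mean [548.7 349.9 159.8] rect [[543.2, 348.9], [10.6, 45.8], 89.7] pca 1.3 z5/50/95 [127.9 153.9 183.9]
scene red 84 mean [517.9 395.4 177.3] rect [[518.5, 395.1], [13.2, 29.6], 2.6] pca 88.4 z5/50/95 [174.9 176.8 180.4]
scene black 4402 mean [553.2 328.  311.3] rect [[556.0, 321.4], [153.2, 174.8], 52.2] pca 117.6 z5/50/95 [171.4 286.4 477.4]
```

View pics/w2.png

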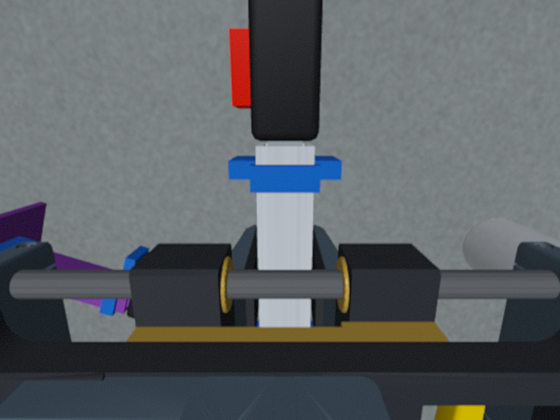

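View pics/s2.png

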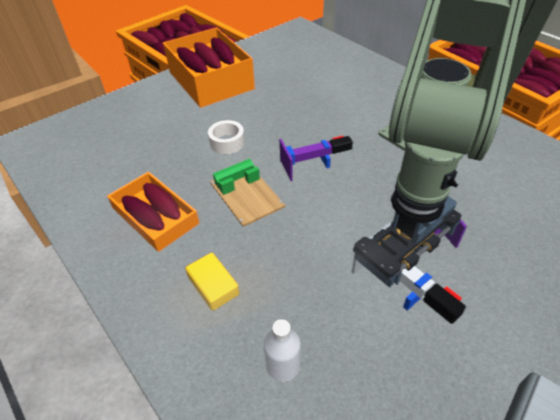

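```bash
python3 -m jog '[[0.015,-0.03,0,0,0,0,0],[0.015,-0.045,0,0,0,0,0],[0.015,-0.05,0,0,0,0,0],[0.015,-0.05,0,0,0,0,0],[0.015,-0.05,0,0,0,0,0],[0.015,-0.05,0,0,0,0,0],[0.015,-0.05,0,0,0,0,0],[0.015,-0.05,0,0,0,0,0],[0.015,-0.04,0,0,0,0,0],[0.015,-0.03,0.005,0,0,0,0],[0.015,0,0,0,0,0,0.141],[0.015,0,0,0,0,0,0]]' 40
python3 -m jog '[[0.015,0,0,0,0,0,0],[0.015,0,0,0,0,0,0]]' 40
python3 - <<'E'
from h import *
print(status.state()["ee_pos"],status.state()["ee_rot"])
for n in("wrist","scene","top"):
    f=vision.grab_frame(n);W=cloud(f);cv2.imwrite(f"pics/{n}3.png",f["color"])
    x,y,z=W[...,0],W[...,1],W[...,2]
    hsv=cv2.cvtColor(f["color"],cv2.COLOR_BGR2HSV);H,S=hsv[...,0],hsv[...,1]
    g=(H>50)&(H<75)&(S>130)&(abs(x-545)<100)&(abs(y+200)<80)
    if g.sum()>10:
        p=W[g];print(n,"green",len(p),rect(p));q=p[p[:,2]>40];
        if len(q)>5: print("  top",rect(q))
    b=(H>8)&(H<24)&(abs(x-545)<85)&(abs(y+157)<110)&(z>3)&(z<20)
    p=W[b]; print(n,"board",len(p), rect(p) if len(p)>10 else "")
    r=((H<6)|(H>174))&(S>150)&(abs(x-545)<60)&(z>120)&(y>-120)&(y<0)
    p=W[r]; print(n,"red",len(p), p.mean(0).round(1) if len(p) else "", rect(p) if len(p)>5 else "")
E
```

```text
time_s: 8.28
ee_pos: [539.9, -145.6, 335.3]
ee_rot: [-179.8, -0.0, 81.9]
force: [1.4, -0.2, -5.1]
gripper_width: 25.9
time_s: 8.52
ee_pos: [540.3, -144.9, 336.8]
ee_rot: [-179.9, -0.0, 81.9]
force: [0.1, -0.6, -5.3]
gripper_width: 25.6
[ 540.32125859 -144.87569294  336.80386942] [-1.79949132e+02 -1.12941908e-02  8.19118536e+01]
wrist green 172 [[535.9, -178.3], [91.8, 62.1], 22.8]
  top [[538.8, -179.7], [92.3, 60.1], 27.1]
wrist board 5202 [[545.1, -129.4], [124.1, 120.2], 81.9]
wrist red 1547 [535.2 -47.4 176. ] [[535.2, -47.6], [30.3, 8.7], 82.0]
scene green 574 [[533.4, -205.4], [56.0, 107.8], 81.4]
  top [[539.5, -207.4], [55.0, 96.9], 83.6]
scene board 1817 [[538.5, -155.7], [184.6, 126.0], 82.3]
scene red 48 [536.7 -42.6 178.5] [[537.5, -43.2], [39.4, 11.3], 80.9]
top green 44 [[487.2, -214.6], [21.7, 17.4], 72.7]
  top [[486.8, -214.9], [21.7, 17.1], 69.5]
top board 466 [[540.0, -157.3], [181.1, 121.7], 81.8]
top red 57 [534.5 -48.7 175.9] [[534.7, -48.1], [30.6, 9.9], 80.2]
```

View pics/wrist3.png

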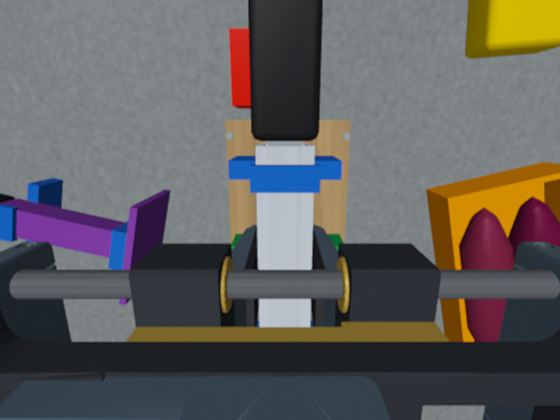

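View pics/scene3.png

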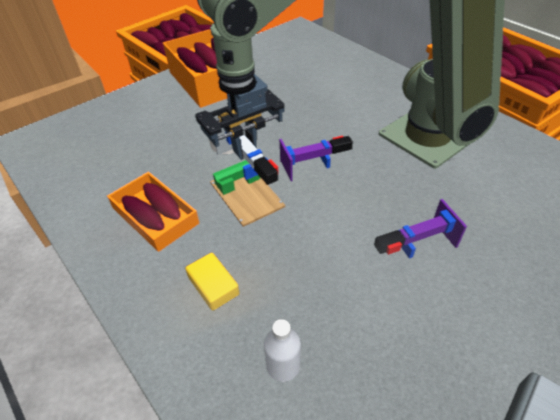

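```bash
python3 -m jog '[[0.015,0,0.0012,0.02,0,0,0],[0.015,0,0,0.03,0,0,0],[0.015,0,0,0.02,0,0,0],[0.015,0,0,0,0,0,0],[0.015,0,0,0.006,0,0,0],[0.015,0,0,0.006,0,0,0],[0.015,0,0,0.006,0,0,0],[0.015,0,0,0,0,0,0]]' 40
python3 - <<'E'
from h import *
f=vision.grab_frame("scene");cv2.imwrite("pics/s4.png",cv2.resize(f["color"][120:260,170:310],None,fx=4,fy=4))
E
```

```text
time_s: 9.68
ee_pos: [541.4, -145.5, 248.8]
ee_rot: [-179.9, -0.0, 81.8]
force: [-0.6, -0.0, -5.2]
gripper_width: 25.7
```

View pics/s4.png

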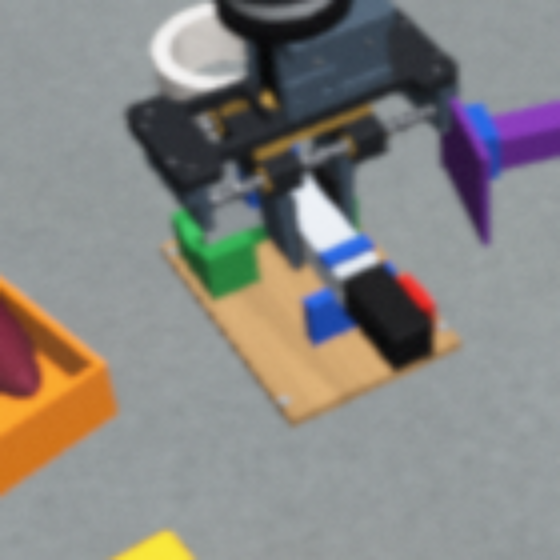

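```bash
python3 -m jog '[[0.015,0,0,0.006,0,0,0],[0.015,0,0,0.006,0,0,0],[0.015,0,0,0.006,0,0,0],[0.015,0,0,0.004,0,0,0],[0.015,0,0,0.0015,0,0,0],[0.015,0,0,0,0,0,0],[0.015,0,0,0,0,0,0]]' 40
```

```text
time_s: 10.6
ee_pos: [541.7, -145.5, 225.9]
ee_rot: [180.0, -0.0, 81.8]
force: [-0.2, 0.5, -5.4]
gripper_width: 26.1
```

```bash
python3 -m jog '[[0.015,0,0,0.001,0,0,0],[0.015,0,0,0.001,0,0,0],[0.015,0,0,0,0,0,0],[0.015,0,0,0,0,0,0]]' 40
```

```text
time_s: 11.1
ee_pos: [541.7, -145.5, 225.3]
ee_rot: [179.9, 0.0, 81.8]
force: [-2.1, 0.4, 5.3]
gripper_width: 25.5
```

```bash
python3 -m jog '[[0.0912,0,0,0,0,0,0],[0.0912,0,0,0,0,0,0],[0.0912,0,0,0,0,0,0],[0.0912,0,0,0,0,0,0],[0.0912,0,0,0,0,0,0],[0.0912,0,0,0,0,0,0],[0.0912,0,0,0,0,0,0],[0.0912,0,0,0,0,0,0]]' 20
python3 -m jog '[[0.0912,0,0,-0.02,0,0,0],[0.0912,0,0,-0.03,0,0,0],[0.0912,0,0,-0.03,0,0,0],[0.0912,0,0,-0.03,0,0,0],[0.0912,0.03,0,-0.02,0,0,0],[0.0912,0.04,0,0,0,0,0],[0.0912,0.025,0,0,0,0,0],[0.0912,0,0,0,0,0,0],[0.0912,0,0,0,0,0,0]]' 20
cat > m5.py <<'E'
from h import *
import sys
t=sys.argv[1]
print(status.state()["ee_pos"],status.state()["ee_rot"])
a=np.radians(81.8);d=np.array([np.cos(a),np.sin(a)]);nn=np.array([-np.sin(a),np.cos(a)])
s0=np.array([532.6,-206.3])
for n in("wrist","scene","top"):
    f=vision.grab_frame(n);W=cloud(f);cv2.imwrite(f"pics/{n}{t}.png",f["color"])
    hsv=cv2.cvtColor(f["color"],cv2.COLOR_BGR2HSV);H,S,V=hsv[...,0].astype(int),hsv[...,1],hsv[...,2]
    xs=(W[...,:2]-s0)@d; ys=(W[...,:2]-s0)@nn; z=W[...,2]-8
    L=lambda m:(xs[m],ys[m],z[m])
    zone=(abs(xs-100)<180)&(abs(ys)<50)&(z<90)
    for k,m in dict(red=zone&((H<6)|(H>174))&(S>150)&(z>20)&(xs<260),black=zone&(V<60)&(z>25)&(z<65)&(xs>115)&(abs(ys)<25),blade=zone&(z>62)&(z<90)&(xs<15)&(xs>-20),blue=zone&(H>105)&(H<120)&(S>150)&(z>2),tube=zone&(z>52)&(z<64)&(xs>25)&(xs<95)).items():
        if m.sum()<6: print(n,k,m.sum());continue
        print(n,k,m.sum(),*[np.percentile(v,[3,50,97]).round(1) for v in L(m)])
E
python3 m5.py 5
```

```text
time_s: 12.1
ee_pos: [541.6, -145.5, 223.7]
ee_rot: [-180.0, -0.0, 81.8]
force: [0.5, -0.2, -0.3]
gripper_width: 91.4
time_s: 13.22
ee_pos: [555.0, -51.9, 353.7]
ee_rot: [-180.0, 0.0, 81.8]
force: [0.2, -0.1, -0.1]
gripper_width: 91.2
[555.04840935 -51.92427841 353.65497181] [-1.79990792e+02  2.70851054e-02  8.18133034e+01]
wrist red 341 [144.  159.3 171.7] [13.7 17.6 21.9] [41.3 56.5 58.5]
wrist black 2072 [131.9 161.  186.4] [-13.7  -0.5  12.6] [52.8 60.4 61.7]
wrist blade 0
wrist blue 878 [107.1 114.1 116.8] [-27.7  -0.5  27.5] [ 7.6 34.5 64.1]
wrist tube 747 [36.6 51.4 65.8] [-12.8  -0.6  12. ] [57.5 58.7 59.9]
scene red 42 [143.5 159.2 174.2] [12.3 18.  22.7] [55.  58.4 62.6]
scene black 320 [135.  167.9 187.2] [-14.3  -4.9  10.2] [39.4 60.2 64. ]
scene blade 100 [-2.9  2.6 12.1] [-43.1 -23.7  -3.9] [62.9 70.4 78.9]
scene blue 192 [  6.8 113.2 133. ] [-28.7 -14.2  11.5] [ 8.7 38.  69.2]
scene tube 130 [30.6 78.1 93.7] [-12.2  -2.8  13.5] [52.3 59.5 62.2]
top red 0
top black 0
top blade 180 [-3.2  2.3 14. ] [-39.7   1.6  41.9] [63.1 71.5 78.2]
top blue 91 [ 3.3 10.9 44.9] [-15.7   1.6  18.4] [60.7 66.7 70. ]
top tube 110 [25.8 38.4 93.9] [-10.    2.2  14.3] [54.2 58.4 61.5]
```

View pics/wrist5.png

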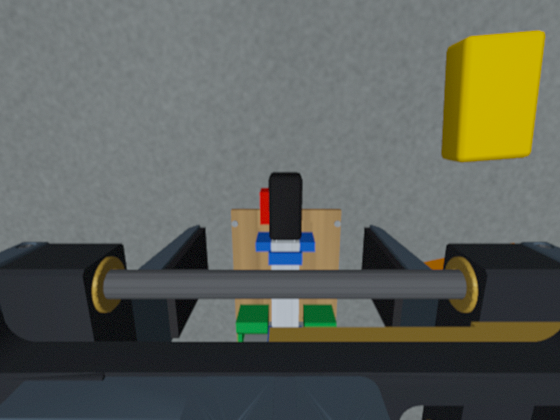

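View pics/scene5.png

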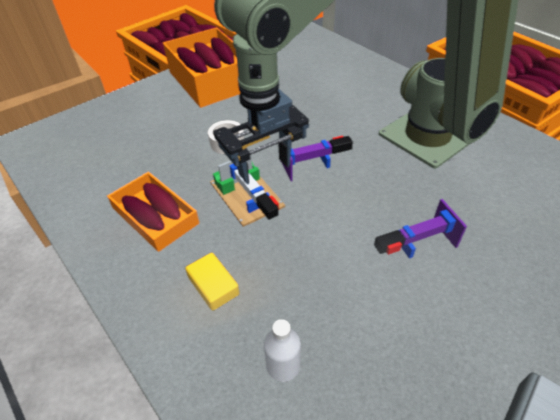

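```bash
python3 -m jog '[[0.0912,0.0015,-0.002,0.02,0,0,0],[0.0912,0,0,0.03,0,0,0],[0.0912,0,0,0.03,0,0,0],[0.0912,0,0,0.025,0,0,0],[0.0912,0,0,0.015,0,0,0],[0.0912,0,0,0.0087,0,0,0],[0.0912,0,0,0,0,0,0],[0.0912,0,0,0,0,0,0]]' 25
python3 -m jog '[[0.028,0,0,0,0,0,0],[0.028,0,0,0,0,0,0],[0.028,0,0,0,0,0,0],[0.028,0,0,0,0,0,0],[0.028,0,0,0,0,0,0],[0.028,0,0,0,0,0,0],[0.028,0,0,0,0,0,0],[0.028,0,0,0,0,0,0],[0.028,0,0,0,0,0,0],[0.028,0,0,0,0,0,0]]' 25
python3 m5.py 6
```

```text
time_s: 14.38
ee_pos: [553.7, -49.8, 225.8]
ee_rot: [179.9, -0.0, 81.8]
force: [0.5, -0.8, -1.2]
gripper_width: 91.2
time_s: 15.62
ee_pos: [553.5, -49.7, 225.0]
ee_rot: [180.0, -0.0, 81.8]
force: [2.2, 0.2, -2.0]
gripper_width: 30.7
[553.49458752 -49.71697253 225.00388286] [ 1.79982243e+02 -4.06921190e-03  8.18188387e+01]
wrist red 128 [143.2 166.7 173.2] [15.6 16.8 17.3] [51.5 56.9 61.2]
wrist black 5390 [134.2 173.2 186.6] [-13.8   1.   17.6] [39.9 60.2 61.6]
wrist blade 0
wrist blue 210 [113.6 115.8 144.1] [-18.3  17.1  21.6] [17.3 33.4 75. ]
wrist tube 0
scene red 13 [155.3 166.9 170.9] [14.  18.6 19.9] [56.3 61.2 63.1]
scene black 255 [148.8 175.  187.8] [-23.1  -0.2  19.3] [38.9 59.8 63.6]
scene blade 204 [-3.6  2.5 13.4] [-41.6  -3.7  32.6] [63.8 71.3 78.8]
scene blue 150 [  4.1  17.6 117. ] [-27.1 -12.2  16.8] [ 8.8 64.3 70.8]
scene tube 58 [25.3 33.4 42.8] [-10.3   1.4  14.3] [57.  60.1 62.1]
top red 0
top black 0
top blade 182 [-3.5  2.1 13.9] [-38.4   3.1  44.5] [64.3 72.  78.5]
top blue 109 [  3.3  12.3 110.1] [-14.6   6.7  27.6] [31.9 66.9 72.1]
top tube 161 [25.7 44.1 62.8] [-9.6  2.4 15.3] [53.9 58.1 61.6]
```

View pics/wrist6.png

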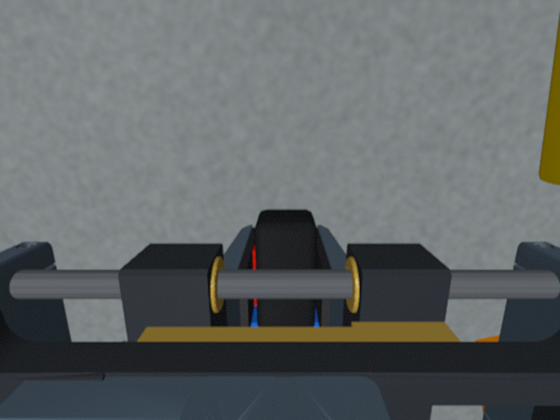

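```bash
python3 -m jog '[[0.028,0.003,0,0,0,0,0],[0.028,0.005,0,0,0,0,0],[0.028,0.007,0,0,0,0,0],[0.028,0.007,0,0,0,0,0],[0.028,0.007,0,0,0,0,0],[0.028,0.007,0,0,0,0,0],[0.028,0.007,0,0,0,0,0],[0.028,0.007,0,0,0,0,0],[0.028,0,0,0,0,0,0]]' 25
python3 m5.py 7
```

```text
time_s: 16.9
ee_pos: [560.4, 0.4, 225.0]
ee_rot: [-180.0, -0.0, 81.8]
force: [-1.7, -2.5, -0.6]
gripper_width: 31.0
[5.60392546e+02 3.57375153e-01 2.24963860e+02] [-1.79961956e+02 -1.62910285e-02  8.18235729e+01]
wrist red 125 [193.3 217.3 223.5] [16.  17.3 17.8] [52.5 56.8 61.4]
wrist black 5404 [184.9 223.7 237.1] [-13.3   1.5  17.9] [39.7 60.1 61.6]
wrist blade 0
wrist blue 1
wrist tube 0
scene red 11 [198.2 214.6 222.2] [16.  19.2 20.4] [55.8 60.2 62.2]
scene black 254 [202.1 226.  237.2] [-23.    0.2  19.8] [39.5 59.6 63.8]
scene blade 222 [ 0.2  5.5 13.8] [-40.5   0.5  45.8] [63.3 71.6 78.5]
scene blue 105 [ 7.2 16.9 22.8] [-15.   -3.2  18.6] [40.7 67.9 71.1]
scene tube 235 [26.6 61.  92.9] [-9.9  1.7 15. ] [53.6 60.  62.9]
top red 0
top black 0
top blade 162 [-0.2  5.1 13.8] [-36.8   4.6  45. ] [63.7 72.2 79.2]
top blue 176 [  6.2  20.8 117.9] [-20.8   4.8  28.8] [30.9 64.1 70. ]
top tube 287 [26.9 60.1 92.7] [-9.1  3.6 15.9] [54.  58.2 62.1]
```

View pics/wrist7.png

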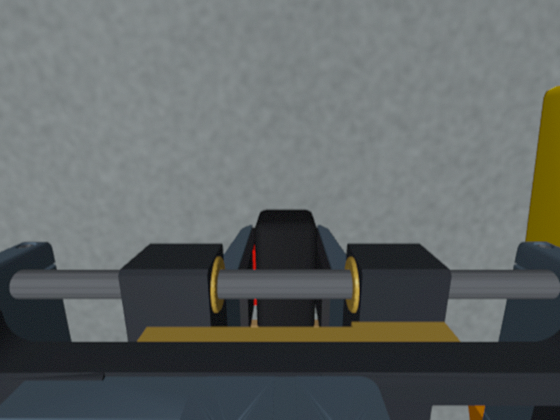

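```bash
python3 -m jog '[[0.028,0.005,0,0,0,0,0],[0.028,0.007,0,0,0,0,0],[0.028,0.007,0,0,0,0,0],[0.028,0.006,0,0,0,0,0],[0.028,0.005,0,0,0,0,0],[0.028,0.003,0,0,0,0,0],[0.028,0,0,0,0,0,0],[0.028,0,0,0,0,0,0]]' 25
python3 -m jog '[[0.028,0.002,0,0,0,0,0],[0.028,0.001,0,0,0,0,0],[0.028,0,0,0,0,0,0],[0.028,0,0,0,0,0,0]]' 25
python3 m5.py 8
```

```text
time_s: 18.05
ee_pos: [565.1, 32.4, 225.0]
ee_rot: [-180.0, -0.0, 81.8]
force: [-2.3, -3.9, -1.4]
gripper_width: 30.9
time_s: 18.55
ee_pos: [565.6, 35.4, 225.0]
ee_rot: [-180.0, -0.0, 81.8]
force: [-2.3, -3.4, -1.9]
gripper_width: 31.2
[565.60574865  35.44286448 224.99563376] [-1.79994266e+02 -9.24193954e-03  8.18028925e+01]
wrist red 121 [229.1 252.9 259.1] [15.8 17.1 17.5] [52.7 56.9 61.4]
wrist black 5407 [220.3 259.2 272.6] [-13.6   1.2  17.7] [39.8 60.1 61.7]
wrist blade 0
wrist blue 2
wrist tube 0
scene red 10 [236.8 243.8 249. ] [14.7 18.5 19.6] [57.5 60.2 61.6]
scene black 261 [237.7 262.3 272.9] [-23.1  -1.3  19. ] [39.7 59.7 63.9]
scene blade 217 [ 0.2  5.7 13.1] [-40.3   0.8  45.2] [63.2 72.4 78.7]
scene blue 149 [  8.2  20.5 118.7] [-14.9  -1.5  23.3] [35.6 66.6 70.7]
scene tube 239 [27.1 61.  93.5] [-10.    1.7  15.5] [54.3 59.8 61.9]
top red 2
top black 0
top blade 160 [-0.   5.  13.8] [-37.    3.8  44.9] [63.6 73.  78. ]
top blue 175 [  6.3  21.3 117.8] [-21.    5.1  29.2] [31.6 64.5 70.4]
top tube 279 [27.5 60.4 92.9] [-8.8  3.6 15.7] [54.8 58.1 62.2]
```

```bash
python3 -m jog '[[0.028,0.0015,0,0,0,0,0],[0.028,0.001,0,0,0,0,0],[0.028,0,0,0,0,0,0],[0.028,0,0,0,0,0,0]]' 25; python3 -m jog '[[0.028,0.001,0,0,0,0,0],[0.028,0,0,0,0,0,0],[0.028,0,0,0,0,0,0]]' 25
```

```text
time_s: 19.2
ee_pos: [566.0, 37.9, 225.0]
ee_rot: [-180.0, 0.0, 81.8]
force: [-2.2, -4.8, -2.3]
gripper_width: 31.1
time_s: 19.58
ee_pos: [566.0, 38.2, 225.0]
ee_rot: [-180.0, 0.1, 81.8]
force: [-2.2, -7.8, -1.4]
gripper_width: 30.6
```

```bash
python3 m5.py 9
python3 - <<'E'
import cv2
a=cv2.imread("pics/scene9.png");cv2.imwrite("pics/s9c.png",cv2.resize(a[110:250,170:330],None,fx=4,fy=4,interpolation=cv2.INTER_CUBIC))
a=cv2.imread("pics/top9.png");cv2.imwrite("pics/t9c.png",cv2.resize(a[140:260,250:400],None,fx=4,fy=4,interpolation=cv2.INTER_CUBIC))
E
```

```text
[566.02042345  38.21128703 224.96860851] [-1.79987118e+02  9.25960440e-02  8.18370002e+01]
wrist red 110 [231.1 254.3 259.8] [15.7 16.9 17.5] [53.9 56.9 61.5]
wrist black 5400 [222.7 261.8 275. ] [-13.6   1.2  17.7] [39.5 60.1 61.6]
wrist blade 0
wrist blue 1
wrist tube 0
scene red 10 [157.8 244.4 249.6] [ 1.  17.6 19.2] [55.8 60.  63.1]
scene black 251 [242.3 264.9 275.2] [-23.1  -0.6  18.9] [39.3 59.3 63.9]
scene blade 221 [-0.2  5.4 12.7] [-40.8   0.2  45.8] [63.  72.1 78.8]
scene blue 153 [  7.5  20.5 119.2] [-14.9  -0.9  24.7] [35.3 65.6 71.6]
scene tube 232 [28.1 60.2 92.6] [-10.3   1.8  15.2] [54.  59.7 62.3]
top red 9 [127.9 129.5 131.4] [-3.9  4.2  9.2] [48.2 52.8 54.4]
top black 0
top blade 164 [-0.   5.1 14.3] [-37.    3.4  44.9] [63.6 72.2 77.9]
top blue 180 [  6.5  21.3 117.9] [-21.3   4.5  28.9] [31.5 64.3 70.2]
top tube 284 [27.1 60.6 92.9] [-9.   3.4 15.9] [54.2 58.  62. ]
```

View pics/s9c.png

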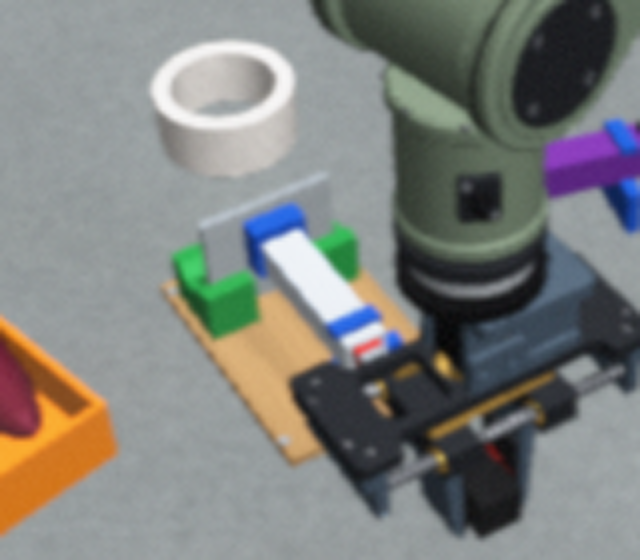

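View pics/t9c.png

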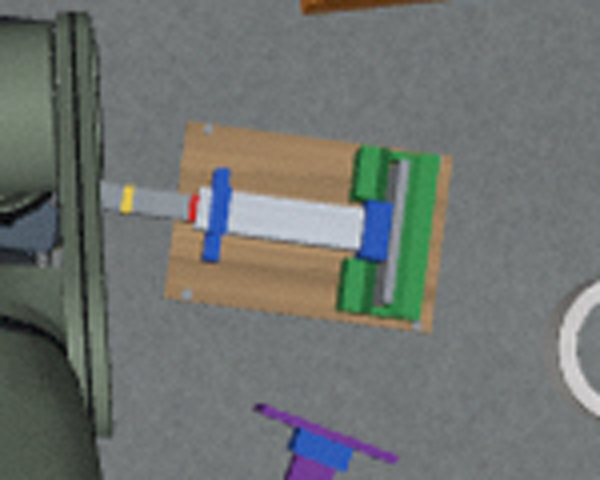

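```bash
python3 -m jog '[[0.028,0,0,0,0,0,0],[0.028,0,0,0,0,0,0],[0.028,0,0,0,0,0,0],[0.028,0,0,0,0,0,0]]' 25
python3 - <<'E'
from workcell import ticket
print(ticket.job_done())
E
```

```text
time_s: 20.23
ee_pos: [566.0, 38.2, 225.0]
ee_rot: [-180.0, 0.1, 81.8]
force: [-3.7, -8.5, -1.3]
gripper_width: 30.6
the job is handed in; nothing more can be done
None
```

The scraper is docked with its handle drawn out to the second stop, and I handed the job in at about 20 s of the 54 s, with the gripper still holding the handle and the button. The hand-in reports no verdict, so what follows is from my own last checks.

**What I did:** I gripped the grey scraper by its tube and lowered the blade into the slot until the floor pushed back with about 5 N. I let go and gripped the handle head at 25 N. The opening closed to about 31 mm against 38 mm across with the button out, so the button was in. I then pulled straight out along the dock.

**Last checks:**
- **Handle:** the arm had moved the handle about 88 mm and the tool slid about 3 mm with it, so the handle is out about 85 mm. The pull rose to about 8.5 N, above the spring's 4 N, which means it is against the end stop. The red band shows in the top and scene pictures.
- **Blade:** it is still down in the slot. The pull shifted it about 3 mm towards the handle-side jaw, inside the 7 mm allowed. The top picture shows it turned very slightly; I did not measure the angle, but the slot's clearance limits it to about 0.055 rad.
- **Bystanders:** I did not re-measure the tray, bottle, yellow block or tape roll. I kept the arm clear of them and saw no sign of contact.

One minor disagreement: the gripper read 30.6 to 31.2 mm, about 1 mm less than the 32 mm expected with the button fully in.

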